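# Click the day counter on to its pointer

## Robot

A 7-joint arm with a two-finger parallel gripper is mounted at the origin on a cart in front of the work surface, level with it; the furniture and walls round the work are solid. World frame = base frame: x ahead of the robot, y to its left, z up, the work surface at z = 0. Lengths are in m, angles in rad, forces in N, time in s.
With the tool pointing down it reaches from about 0.425 to 0.925 m from the base axis. Payload 6.8 kg.
Tool frame: the origin (TCP) lies where the fingers leave the gripper's body, on its centre line; the fingertips stand 80 mm ahead of it and the grasp point (between the pads) lies robot.grasp_offset ahead of it (robot.grasp_offset is the distance from the TCP to the grasp point, in m); z points along the fingers, y is the line along which they close (so a half turn about z gives the same grasp; the last joint's range is limited). The gripper opens to 88 mm and grips with 3 to 60 N. Pads are 20 mm wide; open, the fingers measure 115 mm over their backs; the gripper's body (75 mm by 178 mm) begins 61 mm behind the grasp point.
Start: joints at [1.168, 0.477, 0.022, 1.555, -0.011, 1.109, -0.083], TCP at [0.196, -0.646, 0.303] pointing down, gripper open.
Joint ranges: [-2.96, 2.96], [-0.34, 2.1], [-1.41, 1.46], [0.24, 2.44], [-1.37, 4.51], [0.17, 1.92], [-2.96, 2.96]. Speed limits (rad/s): [2.39, 2.39, 3.14, 3.14, 3.14, 3.14, 3.14].

## Interface

Orientations are given as a 3x3 rotation matrix whose columns are the frame's x, y, z axes.
In Python, from workcell import robot gives the robot as it stands.
- The arm moves only by the tool servo_tool, never from a script. Its argument "rows" is a list of rows, each a list of 3 entries, a list of its own where there are three numbers: the turn, a rotation vector about the world's x, y, z as a fraction of full scale, then the shift along the world's x, y, z as a fraction of full scale, then the closure, from -1 (fully open) to 1 (shut). A call has 1 to 10 rows; each row is the pose to reach, as a shift and turn from the pose commanded when the call began; what a row does not reach only later rows make up. Full scale, the value 1, is 0.2 m for a shift and 45 degrees for a turn. A row lasts 1/12 s, in which the tool goes at most 41.7 mm and 7.16 degrees, less where a joint would pass 70% of its speed; a pose out of reach is approached as far as the arm can. A call with a number of a shift or a turn outside -1 to 1 is refused whole. A call with a gripper value outside its range is refused whole. The fingers move at their own pace and stop on an object; "squeeze" is the grip in N (left out, the last holds). Time passes only in rows, so rows that repeat a pose let the fingers close. It gives the time, the measured TCP pose, the force, the opening and the grip force at its end, in the units of the state.
- robot.state(): the state, without advancing time (a new reading comes with each control period).
- robot.snapshot(name): name is "scene" or "top" or "wrist"; returns the picture (420x560x3 uint8, red, green, blue); there is no depth.
- robot.get_calibration(name): a dict with "intrinsics" (3x3 intrinsics, pixels), "position" and "attitude" of the camera in the world; the wrist camera has in their place "T_tool_cam" (4x4, takes a point from camera to tool coordinates, whose origin is the TCP and whose axes are the flange's). Camera axes: x right, y up, looking along -z (the intrinsics and any distortion apply to the point x, -y, -z); pixel columns grow to the right and rows downward; lengths in m; the calibration is good to about 2 mm. A picture is of the moment at which its call begins: read the wrist's pose just before it. get_calibration takes no time and is no camera call.
- robot.finish_job(): hands the job in; it is judged then, once.
Trained networks look in the newest picture that a camera, given by its name, has taken for a name from the list of things; names that differ only in an ending like _2 or _b are one class to them, and where a whole thing is asked for, a point or a joint stands for the part that bears it (a point fixed in the world has none). Each returns a list of dicts, best first, with "score" (0 to 1); they miss things now and then, are a little off and sometimes report something else, mostly with a low value. They report only what shows in the picture. A call takes as long as a camera call. They do not tell look-alikes from the thing itself.
- robot.masks_of(target, camera): "region" (420x560 bool, what is visible of it) and "box" ([left, top, right, bottom] in pixels, round what is visible of it).
- robot.landmark_of(target, camera): "location" ([row, column] in pixels: a listed point, or the origin of a listed thing).
The state is a dict: "t": time; "joint_pos": joint angles; "joint_vel": joint speeds; "joint_torque": joint torques, N m; "position": TCP position; "tool_rot": TCP orientation; "force": force on the tool from outside, world axes, zero at the start; "ft_torque": the same for the moment, N m; "opening": finger opening in m; "finger_force": force on a finger pad.
Only numpy, scipy, OpenCV 4.12 (cv2) and the standard library are available. Lean on these libraries where they do the work, as an engineer would, in place of code of your own. Each camera call takes 0.05 s, during which the arm holds its last target. There are 200 camera calls.

## Task

The day counter on the worktop has fallen behind. With a fingertip flick the edge of its toothed thumbwheel, so that the teeth at the front travel to the counter's left (as you face the counter's open front), click by click, until the tooth with the steel rib clicks to rest at the steel pointer; do not click it past the pointer. Do it gently: the counter stays standing where it is, nothing is picked up, and the mug, salt shaker and tumbler are left alone.

Things in the scene. Friction and masses are not known exactly. Their poses are not given: they have to be found in the camera images.
- counter: day counter, a loose, weighted wooden stand, about 2.2 kg. Origin: centre of its underside, on the wheel's upright axle; z up, -x its open front (roughly to the robot), +y its left as you face the front. Round foot plate: radius 86 mm, 10 mm thick. Block housing over the wheel's back part: 164 mm wide (y), 46 mm high, x +22 to +90 mm. Pushes over 10 N may slide it.
- wheel_hub (a point): centre of the level black thumbwheel, on the axle, 23 mm above the worktop; point axes as the counter's. Hub disc radius 40 mm with 8 radial teeth, 45 deg apart, out to radius 66 mm, 10 mm wide; disc and teeth 16 to 30 mm above the worktop, 6 mm of air under them; axle cap at 36 mm. At each resting click one tooth points to the counter's -x, its neighbours 45 deg to either side.
- flick_spot (a point): point fixed on the counter in the gap on the -y side of the front tooth, 58 mm in front (-x) of the axle and 22 mm to -y, 23 mm up. A fingertip put here and pushed about 54 mm towards +y moves the wheel one click: about 2 to 3 N at the tooth; past half way a sprung detent carries it to the next click. The wheel is damped and does not spin on.
- thumbwheel (a joint): turn of the wheel, rad, clockwise from above (front teeth towards +y) positive. 0: ribbed tooth points to the counter's -y, 1.571: to its front, 3.142: to +y, at the pointer. Clicks every 0.785 rad; end stops at -0.6 and 3.75. It starts at the click 0, 0.785 or 1.571, after a few tenths of a second of settling
- rib_tip (a point): outer end of the steel rib (46 x 7 mm, raised 3 mm, radial) that lies on top of one tooth of the wheel; 64 mm from the axle, 33 mm above the worktop
- pointer_tip (a point): tip, nearest the wheel, of the fixed steel pointer: an upright diamond-section post 33 mm high on the counter's +y side, 70 mm from the axle; the rib must end at it
- mug: light speckled mug, 86x117x88 mm, origin at the centre of its underside; bystander
- salt_shaker: glass salt shaker with grey cap, 44 mm across, 90 mm high, origin at the centre of its underside; bystander
- tumbler: clear tumbler, 81 mm across, 92 mm high, origin at the centre of its underside; bystander
Not all that is in view belongs to the job. Several things have the shape of the counter; the one meant has the colours described above.

How it is judged:
By the outcome, as a careful person would: the job done as asked, in the order asked, and still so for the second after the job is handed in, with the robot touching nothing.
It also fails if it takes over 48 s, if anything falls off the work surface, if the arm or the gripper's body presses on something with over 40 N, if the wrist force passes 120 N, or if a joint passes its speed limit or range.

## Working session

There is one attempt and no reset: what is moved stays moved. The work goes in short steps, Python scripts to look and compute and a tool call to move; the robot and the scene stay as the last step left them, time stands still between calls to the robot, and variables do not carry over. Pictures are saved under pics/ and viewed, at most 10 in all, crops included, and the job is handed in when it is done.

Besides the shell and the picture viewer there is one more tool, called after "Request:" as name([rows], argument=value, ...), one row to a line, values as JSON. servo_tool: Moves the arm, as the interface text tells. Shift numbers are shares of 0.2 m and turn numbers shares of 45 degrees, none past 1 either way. Its arguments: {"type":"object","properties":{"rows":{"type":"array"},"squeeze":{"type":"number"}},"required":["rows"]}

```bash
mkdir -p pics
cat > h.py <<'E'
import numpy as np, cv2
from workcell import robot
def save(im,n): cv2.imwrite(f'pics/{n}.png',cv2.cvtColor(im,cv2.COLOR_RGB2BGR))
def cam(name,st=None):
    c=robot.get_calibration(name); K=np.array(c['intrinsics'])
    if 'T_tool_cam' in c:
        st=st or robot.state(); T=np.eye(4);T[:3,:3]=st['tool_rot'];T[:3,3]=st['position'];T=T@np.array(c['T_tool_cam']);return K,T[:3,3],T[:3,:3],c
    return K,np.array(c['position']),np.array(c['attitude']),c
def ray(C,rc):
    K,p,R,c=C; d=np.linalg.inv(K)@[rc[1],rc[0],1.]; d=R@(d*[1,-1,-1]); return p,d
def atz(C,rc,z):
    p,d=ray(C,rc); return p+d*(z-p[2])/d[2]
def proj(C,X):
    K,p,R,c=C; q=R.T@(np.array(X)-p); q=q*[1,-1,-1]; u=K@(q/q[2]); return u[1],u[0]
E
python3 - <<'E'
from h import *
for n in ['scene','top']:
    im=robot.snapshot(n); save(im,n+'0'); C=cam(n); print(n,{k:np.round(v,3).tolist() if not isinstance(v,str) else v for k,v in C[3].items()})
    for t,z in [('counter',0),('wheel_hub',.023),('rib_tip',.033),('pointer_tip',.033),('flick_spot',.023)]:
        for r in robot.landmark_of(t,n): print(n,t,round(r['score'],2),np.round(r['location'],1),np.round(atz(C,r['location'],z),3))
s=robot.state();print({k:np.round(v,3).tolist() for k,v in s.items()},robot.grasp_offset)
E
```

```text
scene {'intrinsics': [[532.825, 0.0, 277.822], [0.0, 532.825, 206.154], [0.0, 0.0, 1.0]], 'position': [-0.644, -1.124, 1.086], 'attitude': [[0.66, 0.409, -0.63], [-0.751, 0.354, -0.557], [-0.004, 0.841, 0.541]]}
scene counter 0.78 [205.  191.6] [0.414 0.247 0.   ]
scene counter 0.76 [295.1 372. ] [ 0.437 -0.542  0.   ]
scene counter 0.73 [205.7 276.8] [0.622 0.    0.   ]
scene counter 0.55 [261.9 320.3] [ 0.462 -0.329  0.   ]
scene wheel_hub 0.86 [201.9 196.1] [0.417 0.222 0.023]
scene wheel_hub 0.82 [202.6 279.1] [ 0.617 -0.016  0.023]
scene wheel_hub 0.78 [285.9 370.4] [ 0.446 -0.529  0.023]
scene wheel_hub 0.65 [208.2 280.1] [ 0.591 -0.044  0.023]
scene rib_tip 0.73 [204.7 183. ] [0.363 0.231 0.033]
scene rib_tip 0.68 [208.6 279.5] [ 0.576 -0.054  0.033]
scene rib_tip 0.66 [294.8 359.5] [ 0.382 -0.532  0.033]
scene pointer_tip 0.92 [191.4 210.1] [0.493 0.226 0.033]
scene pointer_tip 0.69 [277.6 392.1] [ 0.51  -0.563  0.033]
scene pointer_tip 0.62 [195.5 260.4] [0.597 0.06  0.033]
scene pointer_tip 0.33 [212.6 276.3] [ 0.548 -0.063  0.033]
scene flick_spot 0.97 [197.7 182.2] [0.403
[... 950 characters left out ...]
[205.7 407.2] [ 0.516 -0.546  0.033]
top pointer_tip 0.41 [200.9 255. ] [ 0.598 -0.012  0.033]
top flick_spot 0.83 [209.2 267.8] [ 0.565 -0.054  0.023]
top flick_spot 0.72 [264.9 174.9] [0.396 0.28  0.023]
top flick_spot 0.65 [227.2 397.5] [ 0.443 -0.496  0.023]
{'t': 0.6, 'joint_pos': [1.168, 0.477, 0.022, 1.555, -0.011, 1.109, -0.083], 'joint_vel': [0.002, 0.0, 0.001, -0.001, -0.001, -0.0, -0.001], 'joint_torque': [-0.0, -58.241, 1.532, -27.281, -0.054, 0.01, 0.0], 'position': [0.196, -0.646, 0.303], 'tool_rot': [[0.957, 0.291, -0.0], [0.291, -0.957, -0.0], [-0.0, 0.0, -1.0]], 'force': [-1.149, 0.509, 0.297], 'ft_torque': [0.005, 0.007, 0.032], 'finger_force': 0.0, 'opening': 0.088} 0.0613
```

Run:
```python
import cv2
cv2.imwrite('pics/topc.png',cv2.resize(cv2.imread('pics/top0.png')[130:330,140:460],None,fx=2.5,fy=2.5,interpolation=cv2.INTER_CUBIC))
cv2.imwrite('pics/scc.png',cv2.resize(cv2.imread('pics/scene0.png')[130:340,140:440],None,fx=2.6,fy=2.6,interpolation=cv2.INTER_CUBIC))
```

```text
(no output)
```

View pics/topc.png

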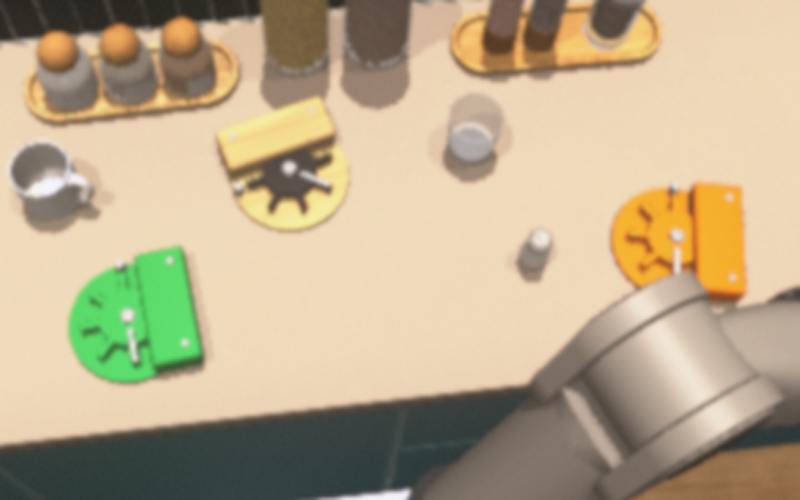

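View pics/scc.png

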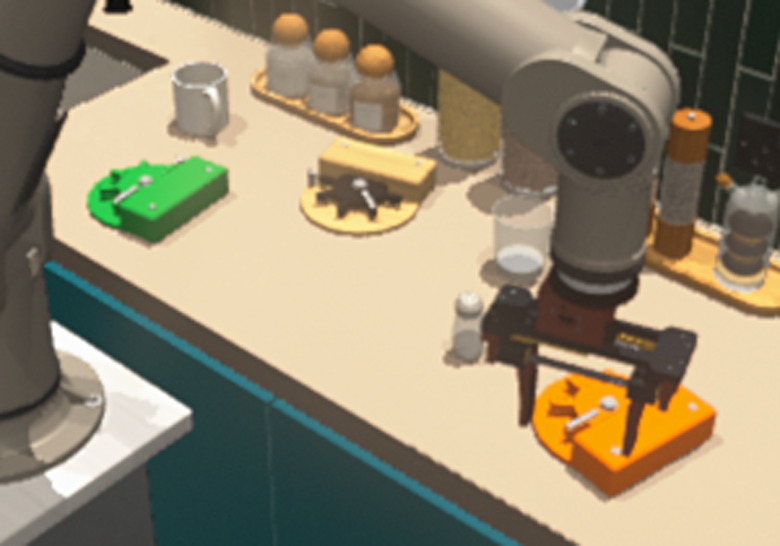

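Three things have the counter's shape. In top-image pixels they are green (col 192, row 257), orange (410, 225) and pale wood with a black wheel (255, 200). The wooden one at world ≈ (0.614, -0.007) matches the description of a wooden stand with a black thumbwheel. Its rib points right and down in the crop, about 45° before the front, so the wheel looks to be at click 0.785. I'll confirm this with a close wrist view before reaching for it.

Request:
servo_tool([
  [[0,0,0.4],[0.2,0.4,0],0],
  [[0,0,0.9],[0.5,1,0],1],
  [[0,0,0.9],[0.5,1,0],1],
  [[0,0,0.9],[0.5,1,0],1],
  [[0,0,0.9],[0.5,1,0],1],
  [[0,0,0.9],[0.5,1,0],1],
  [[0,0,0.9],[0.5,1,0],1],
], squeeze=5)

```text
t: 1.18
position: [0.2989, -0.4419, 0.3031]
tool_rot: [[0.53, 0.848, 0.001], [0.848, -0.53, 0.001], [0.001, 0.0, -1.0]]
force: [0.6, -0.2, 0.0]
opening: 0.0451
finger_force: 0.0
```

Request:
servo_tool([
  [[0,0,0.9],[0.4,1,0],1],
  [[0,0,0.9],[0.4,1,0],1],
  [[0,0,0.9],[0.4,1,0],1],
  [[0,0,0.9],[0.4,1,0],1],
  [[0,0,0.9],[0.4,1,0],1],
  [[0,0,0.9],[0.4,1,0],1],
  [[0,0,0.9],[0.4,1,0],1],
])

```text
t: 1.77
position: [0.3773, -0.2443, 0.3031]
tool_rot: [[-0.143, 0.99, 0.001], [0.99, 0.143, -0.0], [-0.001, 0.001, -1.0]]
force: [-0.3, -0.3, 0.3]
opening: 0.0007
finger_force: 0.0
```

Request:
servo_tool([
  [[0,0,0],[0.4,1,0],1],
  [[0,0,0],[0.4,1,0],1],
  [[0,0,0],[0.4,1,0],1],
  [[0,0,0],[0.4,1,0],1],
  [[0,0,0],[0.4,1,0],1],
  [[0,0,0],[0.4,1,0],1],
  [[0,0,0],[0.4,1,0],1],
])

```text
t: 2.35
position: [0.4574, -0.0452, 0.3029]
tool_rot: [[-0.137, 0.991, 0.001], [0.991, 0.137, 0.001], [0.001, 0.001, -1.0]]
force: [-0.8, -1.1, 0.8]
opening: 0.0007
finger_force: 0.0
```

Run:
```python
from h import *
s=robot.state();print(s['t'],s['position'],s['tool_rot'],s['joint_pos'],s['opening'])
C=cam('wrist',s);im=robot.snapshot('wrist');save(im,'w1');print(np.round(C[1],3),np.round(C[2],3),C[3]['T_tool_cam'])
for t,z in [('counter',0),('wheel_hub',.023),('rib_tip',.033),('pointer_tip',.033),('flick_spot',.023)]:
    for r in robot.landmark_of(t,'wrist'): print(t,round(r['score'],2),np.round(r['location'],1),np.round(atz(C,r['location'],z),3))
```

```text
2.35 [ 0.45744878 -0.04522214  0.30285424] [[-1.36509035e-01  9.90638347e-01  9.74375479e-04]
 [ 9.90638573e-01  1.36508231e-01  8.49122274e-04]
 [ 7.08162813e-04  1.08116680e-03 -9.99999165e-01]] [ 0.52931465  0.17052432 -0.62045081  2.01595883  0.11748518  0.98857178
 -0.01201342] 0.0007329494135896984
[0.446 0.034 0.385] [[ 0.991 -0.13  -0.04 ]
 [ 0.136  0.949  0.284]
 [ 0.001 -0.287  0.958]] [[-1.01654146e-03  9.57742617e-01  2.87624834e-01  7.98691207e-02]
 [ 9.99999405e-01  8.59419590e-04  6.72536103e-04 -7.04617337e-04]
 [ 3.96926071e-04  2.87625347e-01 -9.57742921e-01 -8.17733354e-02]
 [ 0.00000000e+00  0.00000000e+00  0.00000000e+00  1.00000000e+00]]
counter 0.7 [170.6 417.5] [ 0.614 -0.011  0.   ]
wheel_hub 0.92 [172.  421.1] [ 0.609 -0.01   0.023]
rib_tip 0.75 [223.  383.4] [ 0.578 -0.069  0.033]
pointer_tip 0.56 [110.6 430.2] [0.597 0.053 0.033]
flick_spot 0.93 [201.8 372.1] [ 0.564 -0.049  0.023]
```

View pics/w1.png

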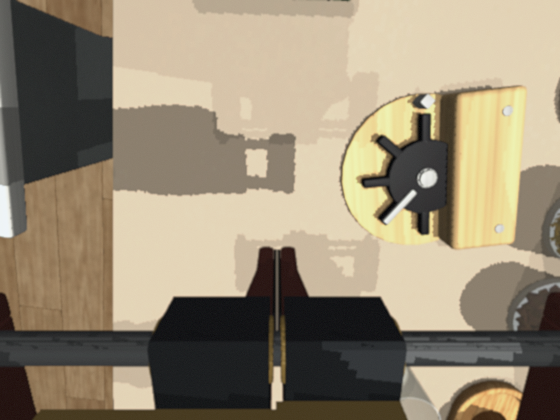

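The wrist picture confirms the wooden stand with the black wheel: hub cap at (427,178), front tooth tip at (362,182), rib tip at (386,221) and pointer at (425,100). The rib sits one tooth before the front, so three clicks remain. Next I compute the counter's pose from these pixels.

Run:
```python
from h import *
from scipy.optimize import least_squares
s=robot.state();C=cam('wrist',s)
im=cv2.imread('pics/w1.png')[70:260,330:540];cv2.imwrite('pics/w1c.png',cv2.resize(im,None,fx=3,fy=3,interpolation=cv2.INTER_CUBIC))
obs=[((172,421.1),(0,0,.023)),((178,427),(0,0,.036)),((223,383.4),(-.0453,-.0453,.033)),((201.8,372.1),(-.058,-.022,.023)),((170.6,417.5),(0,0,0)),((182,362),(-.066,0,.030)),((136,377),(-.0467,.0467,.03)),((114,423),(0,.066,.03)),((100,425),(0,.075,.033))]
def f(p,r=False):
    c,q=np.cos(p[2]),np.sin(p[2]);o=[]
    for (rc,X) in obs:
        w=np.array([p[0]+c*X[0]-q*X[1],p[1]+q*X[0]+c*X[1],X[2]]);o.append(np.array(proj(C,w))-rc)
    return np.array(o) if r else np.ravel(o)
S=least_squares(f,[.61,-.01,.2],loss='soft_l1');print(S.x,np.degrees(S.x[2]));print(np.round(f(S.x,True),1))
# fingertips check
T=s['position']+s['tool_rot'][:,2]*.08;print('tip',T,proj(C,T))
c,q=np.cos(S.x[2]),np.sin(S.x[2])
for X in [(-.062,-.024),(-.062,.028)]: print(X,S.x[0]+c*X[0]-q*X[1],S.x[1]+q*X[0]+c*X[1])
print('toolyaw',np.degrees(np.arctan2(s['tool_rot'][1,0],s['tool_rot'][0,0])))
```

```text
[ 0.60754688 -0.01549749  0.27042105] 15.493984868235536
[[ 2.1  0.7]
 [-1.6 -0.1]
 [-0.8  0.9]
 [-0.9 -3.2]
 [-0.2 -3.9]
 [ 1.8 -0.2]
 [ 0.8  0.7]
 [-3.3  0.6]
 [ 1.3 -0.3]]
tip [ 0.45568526 -0.04814823  0.22250239] (np.float64(268.02231683715104), np.float64(278.2414229511229))
(-0.062, -0.024) 0.5542113497708412 -0.055187802351605496
(-0.062, 0.028) 0.5403202149045722 -0.005077560163734108
toolyaw 97.63405196650506
```

View pics/w1c.png

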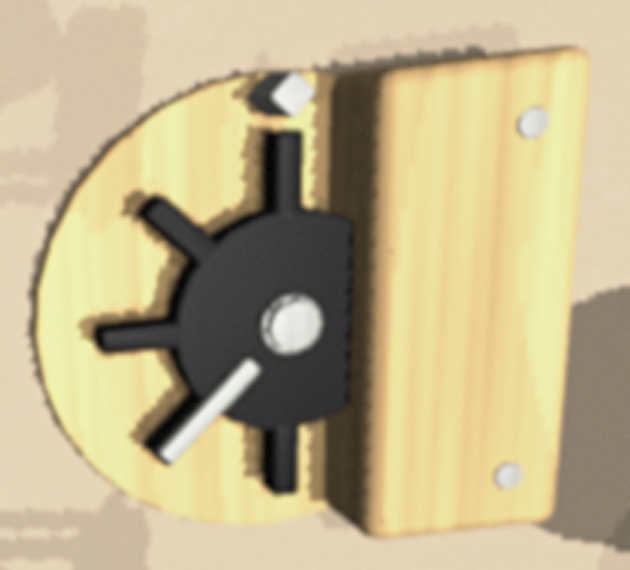

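Request:
servo_tool([
  [[0,0,0.1],[0.3,-0.1,-0.3],1],
  [[0,0,0.1],[0.4,-0.1,-0.5],1],
  [[0,0,0.1],[0.4,-0.1,-0.5],1],
  [[0,0,0.1],[0.4,-0.1,-0.5],1],
  [[0,0,0.1],[0.4,-0.1,-0.5],1],
])

```text
t: 3.07
position: [0.5354, -0.0672, 0.2]
tool_rot: [[-0.212, 0.977, -0.005], [0.977, 0.212, 0.001], [0.002, -0.005, -1.0]]
force: [-0.7, -0.3, 0.4]
opening: 0.0004
finger_force: 0.0
```

Run:
```python
from h import *
s=robot.state();print(s['t'],s['position'],s['tool_rot'],s['force'])
C=cam('wrist',s);im=robot.snapshot('wrist');save(im,'w2')
for t,z in [('counter',0),('wheel_hub',.023),('rib_tip',.033),('pointer_tip',.033),('flick_spot',.023)]:
    for r in robot.landmark_of(t,'wrist'): print(t,round(r['score'],2),np.round(r['location'],1),np.round(atz(C,r['location'],z),3))
```

```text
3.0667 [ 0.53537247 -0.06717873  0.20001742] [[-0.21223978  0.97720341 -0.00526987]
 [ 0.97721466  0.21224932  0.00131633]
 [ 0.00240485 -0.00487042 -0.99998525]] [-0.68153972 -0.33591578  0.35124603]
counter 0.63 [163.7 386.1] [ 0.615 -0.013  0.   ]
wheel_hub 0.63 [170.5 390.4] [ 0.612 -0.015  0.023]
rib_tip 0.96 [233.5 334.6] [ 0.581 -0.071  0.033]
rib_tip 0.73 [169.2 391.3] [ 0.608 -0.013  0.033]
pointer_tip 0.82 [ 69.3 402.2] [0.595 0.054 0.033]
flick_spot 0.98 [198.2 316.2] [ 0.561 -0.048  0.023]
```

View pics/w2.png

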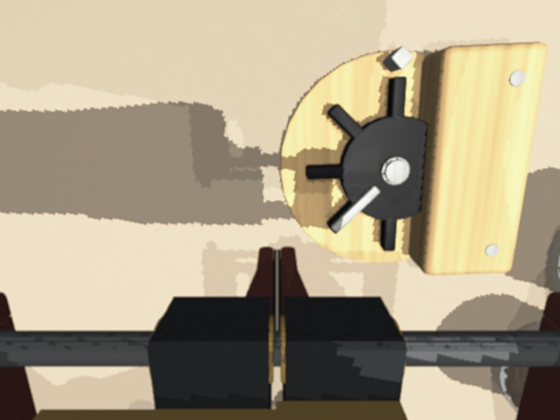

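The second view shows the same layout: cap (396,170), front tooth tip (307,172), rib tip (337,231) and fingertips (277,250). I'll fit the pose over both views.

Run:
```python
from h import *
from scipy.optimize import least_squares
s=robot.state();C2=cam('wrist',s)
s1=dict(position=np.array([0.45744878,-0.04522214,0.30285424]),tool_rot=np.array([[-1.36509035e-01,9.90638347e-01,9.74375479e-04],[9.90638573e-01,1.36508231e-01,8.49122274e-04],[7.08162813e-04,1.08116680e-03,-9.99999165e-01]]))
C1=cam('wrist',s1);d=.7071
M=dict(cap=(0,0,.036),ft=(-.066,0,.03),ul=(-.066*d,.066*d,.03),lt=(0,.066,.03),rt=(0,-.066,.03),rib=(-.064*d,-.064*d,.033),ribi=(-.018*d,-.018*d,.033))
O1=dict(cap=(178,426.7),ft=(182,363),ul=(138,379),lt=(114,424.5),rt=(234,423.5),rib=(222.3,386.7),ribi=(191.7,415),s1=(110.7,507.7),s2=(228.3,499.3))
O2=dict(cap=(170,396),ft=(172,307),ul=(109,332),lt=(78,398),rt=(249,388),rib=(230,337),ribi=(189,377),s1=(78,517),s2=(250,491))
def f(p,r=False):
    c,q=np.cos(p[2]),np.sin(p[2]);o=[]
    m=dict(M,s1=(p[3],p[4],.046),s2=(p[3],-p[4],.046))
    for C,O in ((C1,O1),(C2,O2)):
        for k,rc in O.items():
            X=m[k];w=np.array([p[0]+c*X[0]-q*X[1],p[1]+q*X[0]+c*X[1],X[2]+p[5]]);o.append(np.array(proj(C,w))-rc)
    return np.array(o) if r else np.ravel(o)
S=least_squares(f,[.61,-.01,.2,.06,.06,0],loss='soft_l1');p=S.x;print(np.round(p,4),np.degrees(p[2]));print(np.round(f(p,True),1).tolist())
c,q=np.cos(p[2]),np.sin(p[2])
W=lambda X:np.array([p[0]+c*X[0]-q*X[1],p[1]+q*X[0]+c*X[1]])
T=s['position']+s['tool_rot'][:,2]*.08;print('tip proj',T,proj(C2,T))
print('counter axes',c,q)
for X in [(-.12,-.024),(-.062,-.024),(-.062,.026)]: print(X,np.round(W(X),4))
```

```text
[ 0.6155 -0.0135  0.2524  0.0745  0.0622 -0.0045] 14.461286108966982
[[0.1, 3.2], [2.0, 2.7], [0.0, 3.5], [-0.7, 3.6], [0.4, 3.4], [0.1, 0.2], [-1.2, 1.6], [-2.4, 5.2], [0.5, 4.1], [1.2, -1.6], [1.0, -0.5], [0.2, 0.0], [0.6, -0.6], [-0.3, -1.0], [-1.7, -3.7], [-1.6, -1.3], [0.3, -0.9], [-1.1, -1.4]]
tip proj [ 0.53639073 -0.0660462   0.12465897] (np.float64(268.1275137633881), np.float64(278.0970449591001))
counter axes 0.9683165973405071 0.24972578424123965
(-0.12, -0.024) [ 0.5053 -0.0668]
(-0.062, -0.024) [ 0.5615 -0.0523]
(-0.062, 0.026) [ 0.549  -0.0039]
```

```bash
cat > fit.py <<'E'
from h import *
from scipy.optimize import least_squares
s2=dict(position=np.array([ 0.53537247,-0.06717873,0.20001742]),tool_rot=np.array([[-0.21223978,0.97720341,-0.00526987],[0.97721466,0.21224932,0.00131633],[0.00240485,-0.00487042,-0.99998525]]))
s1=dict(position=np.array([0.45744878,-0.04522214,0.30285424]),tool_rot=np.array([[-1.36509035e-01,9.90638347e-01,9.74375479e-04],[9.90638573e-01,1.36508231e-01,8.49122274e-04],[7.08162813e-04,1.08116680e-03,-9.99999165e-01]]))
C1=cam('wrist',s1);C2=cam('wrist',s2);d=.7071
M=dict(cap=(0,0,.036),ft=(-.066,0,.03),ul=(-.066*d,.066*d,.03),lt=(0,.066,.03),rt=(0,-.066,.03),rib=(-.064*d,-.064*d,.033),ribi=(-.018*d,-.018*d,.033))
O1=dict(cap=(178,426.7),ft=(182,363),ul=(138,379),lt=(114,424.5),rt=(234,423.5),rib=(222.3,386.7),ribi=(191.7,415),s1=(110.7,507.7),s2=(228.3,499.3))
O2=dict(cap=(170,396),ft=(172,307),ul=(109,332),lt=(78,398),rt=(249,388),rib=(230,337),ribi=(189,377),s1=(78,517),s2=(250,491))
def f(p,r=False,sets=((C1,O1),(C2,O2))):
    c,q=np.cos(p[2]),np.sin(p[2]);o=[]
    m=dict(M,s1=(p[3],p[4],.046),s2=(p[3],-p[4],.046))
    for C,O in sets:
        for k,rc in O.items():
            X=m[k];w=np.array([p[0]+c*X[0]-q*X[1],p[1]+q*X[0]+c*X[1],X[2]+p[5]]);o.append(np.array(proj(C,w))-rc)
    return np.array(o) if r else np.ravel(o)
for sets in (((C1,O1),(C2,O2)),((C1,O1),),((C2,O2),)):
    S=least_squares(lambda p:f(p,False,sets),[.61,-.01,.2,.06,.06,0],loss='soft_l1');p=S.x;print(np.round(p,4),np.degrees(p[2]),S.cost)
    c,q=np.cos(p[2]),np.sin(p[2])
    W=lambda X:np.array([p[0]+c*X[0]-q*X[1],p[1]+q*X[0]+c*X[1]])
    for X in [(-.12,-.024),(-.062,-.024),(-.062,.026)]: print(X,np.round(W(X),4))
E
python3 fit.py; python3 -c "
from h import *
s=robot.state();print(s['t'],s['position'],s['tool_rot'],s['force'])"
```

```text
[ 0.6135 -0.0143  0.2527  0.0734  0.0617 -0.007 ] 14.47787399049045 10.788241901994034
(-0.12, -0.024) [ 0.5033 -0.0675]
(-0.062, -0.024) [ 0.5595 -0.053 ]
(-0.062, 0.026) [ 0.547  -0.0046]
[ 0.6135 -0.0145  0.2512  0.0735  0.0611 -0.0068] 14.394034484635352 5.078095118531102
(-0.12, -0.024) [ 0.5032 -0.0675]
(-0.062, -0.024) [ 0.5594 -0.0531]
(-0.062, 0.026) [ 0.547  -0.0047]
[ 0.6136 -0.0142  0.2527  0.0735  0.0619 -0.0075] 14.477002779362307 5.15428229286414
(-0.12, -0.024) [ 0.5034 -0.0675]
(-0.062, -0.024) [ 0.5596 -0.053 ]
(-0.062, 0.026) [ 0.5471 -0.0045]
3.3667 [ 0.53615601 -0.0659515   0.20465857] [[-0.21449987  0.97671961  0.00293399]
 [ 0.97672238  0.21450404 -0.00118381]
 [-0.00178561  0.00261176 -0.999995  ]] [0.02284463 1.16173462 0.03415759]
```

Request:
servo_tool([
  [[0,0,0.05],[0.1,0.06,-0.1],1],
  [[0,0,0.05],[0.106,0.067,-0.25],1],
  [[0,0,0.05],[0.106,0.067,-0.37],1],
  [[0,0,0.05],[0.106,0.067,-0.37],1],
  [[0,0,0.05],[0.106,0.067,-0.37],1],
  [[0,0,0.05],[0.106,0.067,-0.37],1],
])

```text
t: 3.87
position: [0.558, -0.0525, 0.1305]
tool_rot: [[-0.253, 0.968, 0.002], [0.968, 0.253, -0.0], [-0.001, 0.002, -1.0]]
force: [0.9, -0.7, 0.6]
opening: 0.0006
finger_force: 0.0
```

Run:
```python
from h import *
s=robot.state();print(s['t'],s['position'],s['tool_rot'][:,0],s['force'])
C=cam('wrist',s);im=robot.snapshot('wrist');save(im[20:320,150:550].repeat(2,0).repeat(2,1),'w3')
```

```text
3.8667 [ 0.55798084 -0.05252879  0.13050251] [-2.52655044e-01  9.67556003e-01 -8.99782871e-04] [ 0.91838002 -0.65850037  0.56584167]
```

View pics/w3.png

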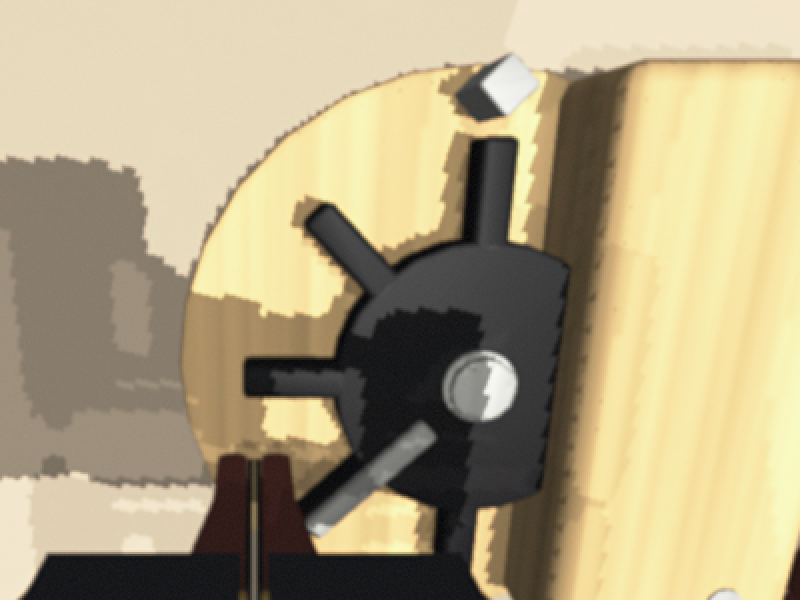

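The fingertip hovers in the gap on the -y side of the front tooth: tip at (254,460) in the enlarged crop, front tooth at (245–345,378), rib tooth clear to the right. Lowering it now.

Request:
servo_tool([
  [[0,0,0],[0,0,-0.08],1],
  [[0,0,0],[0,0,-0.15],1],
  [[0,0,0],[0,0,-0.15],1],
  [[0,0,0],[0,0,-0.15],1],
])

```text
t: 4.25
position: [0.5571, -0.0526, 0.0987]
tool_rot: [[-0.253, 0.968, -0.001], [0.968, 0.253, -0.0], [0.0, -0.001, -1.0]]
force: [0.5, -1.2, -0.3]
opening: 0.0006
finger_force: 0.0
```

Request:
servo_tool([
  [[0,0,0],[-0.007,0.028,0],1],
  [[0,0,0],[-0.014,0.056,0],1],
  [[0,0,0],[-0.021,0.084,0],1],
  [[0,0,0],[-0.028,0.112,0],1],
  [[0,0,0],[-0.035,0.14,0],1],
])

```text
t: 4.67
position: [0.5504, -0.0234, 0.0991]
tool_rot: [[-0.253, 0.967, 0.001], [0.967, 0.253, 0.0], [0.0, 0.001, -1.0]]
force: [0.9, -0.5, -0.1]
opening: 0.0004
finger_force: 0.1
```

Request:
servo_tool([
  [[0,0,0],[-0.007,0.028,0],1],
  [[0,0,0],[-0.014,0.056,0],1],
  [[0,0,0],[-0.021,0.084,0],1],
  [[0,0,0],[-0.028,0.112,0],1],
  [[0,0,0],[-0.028,0.112,0],1],
  [[0,0,0],[-0.028,0.112,0],1],
])

```text
t: 5.17
position: [0.5447, -0.0016, 0.0987]
tool_rot: [[-0.254, 0.967, -0.0], [0.967, 0.254, 0.0], [0.0, -0.0, -1.0]]
force: [-0.4, -0.7, 0.3]
opening: 0.0006
finger_force: 0.0
```

Run:
```python
from h import *
s=robot.state();print(s['t'],s['position'],s['force'])
im=robot.snapshot('wrist');save(im[20:320,150:550].repeat(2,0).repeat(2,1),'w4')
```

```text
5.1667 [ 0.54465621 -0.00162069  0.09866618] [-0.38415225 -0.74145138  0.28741967]
```

View pics/w4.png

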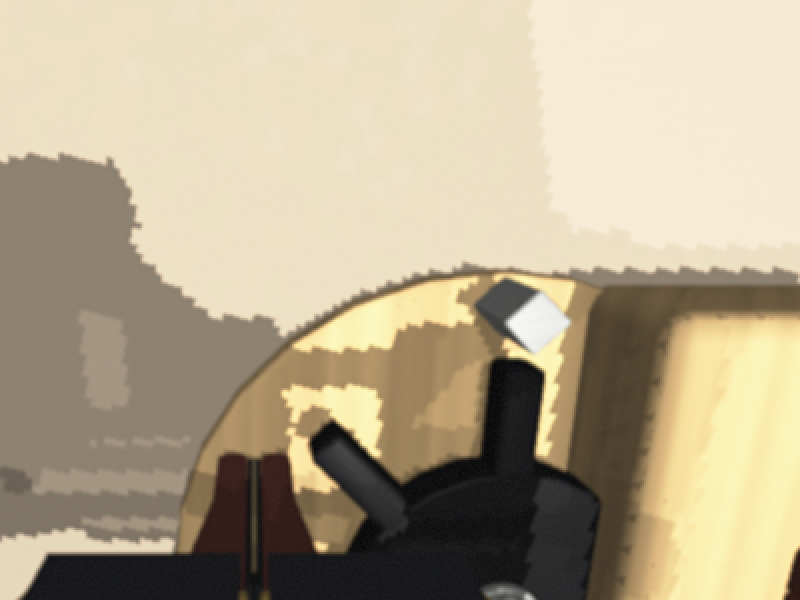

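The front-left tooth is at (355,470) and the +y tooth at (515,400), under the pointer at (540,325). Both are in resting positions, and no force is left on the finger. I'll lift, go back and check the rib.

Request:
servo_tool([
  [[0,0,0],[0,0,0.1],1],
  [[0,0,0],[0,0,0.17],1],
  [[0,0,0],[0.02,-0.08,0.2],1],
  [[0,0,0],[0.05,-0.2,0.2],1],
  [[0,0,0],[0.063,-0.252,0.2],1],
  [[0,0,0],[0.063,-0.252,0.2],1],
  [[0,0,0],[0.063,-0.252,0.2],1],
  [[0,0,0],[0.063,-0.252,0.2],1],
])

```text
t: 5.88
position: [0.5569, -0.0513, 0.1383]
tool_rot: [[-0.253, 0.967, -0.001], [0.967, 0.253, 0.001], [0.001, -0.001, -1.0]]
force: [-0.2, -0.1, 0.2]
opening: 0.0006
finger_force: 0.0
```

```bash
cat > chk.py <<'E'
from h import *
import sys
s=robot.state();print(s['t'],s['position'],s['force'])
C=cam('wrist',s);im=robot.snapshot('wrist');save(im[20:320,150:550].repeat(2,0).repeat(2,1),sys.argv[1])
p=np.array([.6135,-.0143]);a=.2527
for t,z in [('wheel_hub',.023),('rib_tip',.033),('pointer_tip',.033),('flick_spot',.023)]:
    for r in robot.landmark_of(t,'wrist'):
        w=atz(C,r['location'],z);v=w[:2]-p;v=np.array([[np.cos(a),np.sin(a)],[-np.sin(a),np.cos(a)]])@v
        print(t,round(r['score'],2),np.round(w,3),'counter xy',np.round(v,3))
E
python3 chk.py w5
```

```text
5.8833 [ 0.55686652 -0.05131453  0.1383163 ] [-0.24360954 -0.14850565  0.18538427]
wheel_hub 0.76 [ 0.61  -0.012  0.023] counter xy [-0.003  0.003]
rib_tip 0.87 [ 0.55  -0.03   0.033] counter xy [-0.065  0.001]
pointer_tip 0.69 [0.595 0.054 0.033] counter xy [-0.     0.071]
flick_spot 0.67 [ 0.561 -0.048  0.023] counter xy [-0.059 -0.02 ]
```

View pics/w5.png

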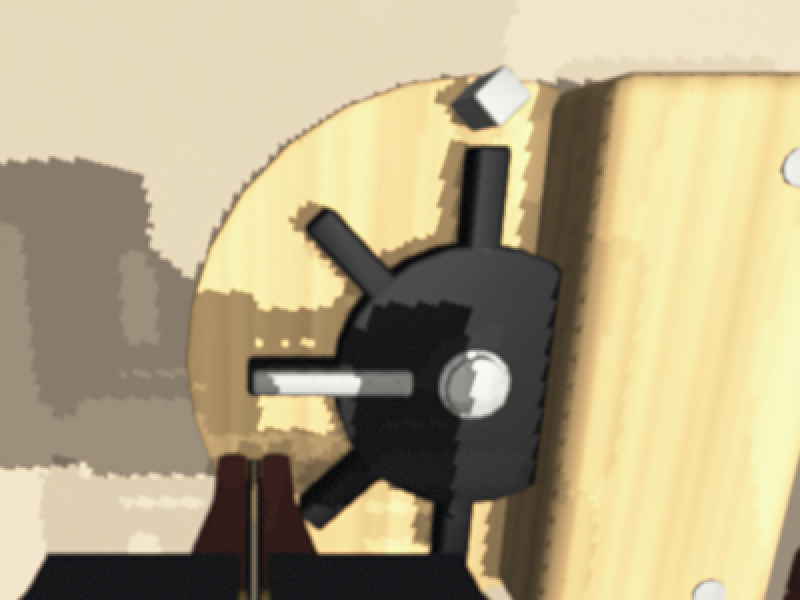

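One click is done. The rib now lies on the front tooth, tip at (255,383), counter xy (-0.065, 0.001), and the counter has not moved. I'll do the second click the same way.

Request:
servo_tool([
  [[0,0,0],[0,0,-0.1],1],
  [[0,0,0],[0,0,-0.2],1],
  [[0,0,0],[0,0,-0.2],1],
  [[0,0,0],[0,0,-0.2],1],
])

```text
t: 6.47
position: [0.5566, -0.052, 0.0981]
tool_rot: [[-0.253, 0.967, -0.002], [0.967, 0.253, 0.0], [0.001, -0.002, -1.0]]
force: [0.2, -0.0, -0.4]
opening: 0.001
finger_force: 0.0
```

Request:
servo_tool([
  [[0,0,0],[-0.007,0.028,0],1],
  [[0,0,0],[-0.014,0.056,0],1],
  [[0,0,0],[-0.021,0.084,0],1],
  [[0,0,0],[-0.028,0.112,0],1],
  [[0,0,0],[-0.035,0.14,0],1],
])

```text
t: 6.88
position: [0.5505, -0.0235, 0.0993]
tool_rot: [[-0.253, 0.967, 0.001], [0.967, 0.253, 0.0], [-0.0, 0.001, -1.0]]
force: [-0.1, -1.0, 0.0]
opening: 0.0002
finger_force: 0.1
```

Request:
servo_tool([
  [[0,0,0],[-0.007,0.028,0],1],
  [[0,0,0],[-0.014,0.056,0],1],
  [[0,0,0],[-0.021,0.084,0],1],
  [[0,0,0],[-0.028,0.112,0],1],
  [[0,0,0],[-0.028,0.112,0],1],
  [[0,0,0],[-0.028,0.112,0],1],
])

```text
t: 7.38
position: [0.5446, -0.0016, 0.0987]
tool_rot: [[-0.254, 0.967, -0.0], [0.967, 0.254, 0.0], [0.0, -0.0, -1.0]]
force: [0.4, -0.1, 0.1]
opening: 0.0004
finger_force: 0.0
```

Request:
servo_tool([
  [[0,0,0],[0,0,0.1],1],
  [[0,0,0],[0,0,0.17],1],
  [[0,0,0],[0.02,-0.08,0.2],1],
  [[0,0,0],[0.05,-0.2,0.2],1],
  [[0,0,0],[0.063,-0.252,0.2],1],
  [[0,0,0],[0.063,-0.252,0.2],1],
  [[0,0,0],[0.063,-0.252,0.2],1],
  [[0,0,0],[0.063,-0.252,0.2],1],
])

```text
t: 8.05
position: [0.5568, -0.0513, 0.1383]
tool_rot: [[-0.254, 0.967, -0.001], [0.967, 0.254, 0.001], [0.001, -0.001, -1.0]]
force: [0.3, -0.5, 0.3]
opening: 0.0006
finger_force: 0.0
```

```bash
python3 chk.py w6
```

```text
8.05 [ 0.55684899 -0.05127719  0.13829728] [ 0.25136361 -0.47053213  0.26732344]
wheel_hub 0.84 [ 0.613 -0.013  0.023] counter xy [-0.001  0.001]
rib_tip 0.61 [0.557 0.019 0.033] counter xy [-0.047  0.047]
pointer_tip 0.82 [0.595 0.055 0.033] counter xy [-0.001  0.072]
flick_spot 0.6 [ 0.562 -0.049  0.023] counter xy [-0.059 -0.021]
flick_spot 0.53 [0.599 0.056 0.023] counter xy [0.003 0.071]
```

The second click landed: the rib is at counter (-0.047, +0.047). One more click, then I lift clear and check.

Request:
servo_tool([
  [[0,0,0],[0,0,-0.1],1],
  [[0,0,0],[0,0,-0.2],1],
  [[0,0,0],[0,0,-0.2],1],
  [[0,0,0],[0,0,-0.2],1],
])

```text
t: 8.63
position: [0.5566, -0.052, 0.0981]
tool_rot: [[-0.254, 0.967, -0.002], [0.967, 0.254, 0.0], [0.001, -0.002, -1.0]]
force: [0.5, 0.3, -0.6]
opening: 0.0008
finger_force: 0.0
```

Request:
servo_tool([
  [[0,0,0],[-0.007,0.028,0],1],
  [[0,0,0],[-0.014,0.056,0],1],
  [[0,0,0],[-0.021,0.084,0],1],
  [[0,0,0],[-0.028,0.112,0],1],
  [[0,0,0],[-0.035,0.14,0],1],
])

```text
t: 9.05
position: [0.5506, -0.0235, 0.0993]
tool_rot: [[-0.253, 0.967, 0.001], [0.967, 0.253, 0.0], [-0.0, 0.001, -1.0]]
force: [0.6, 0.1, -1.0]
opening: 0.0005
finger_force: 0.0
```

Request:
servo_tool([
  [[0,0,0],[-0.007,0.028,0],1],
  [[0,0,0],[-0.014,0.056,0],1],
  [[0,0,0],[-0.021,0.084,0],1],
  [[0,0,0],[-0.028,0.112,0],1],
  [[0,0,0],[-0.028,0.112,0],1],
  [[0,0,0],[-0.028,0.112,0],1],
])

```text
t: 9.55
position: [0.5446, -0.0017, 0.0986]
tool_rot: [[-0.254, 0.967, -0.0], [0.967, 0.254, 0.0], [0.0, -0.0, -1.0]]
force: [0.6, 0.5, 0.1]
opening: 0.0008
finger_force: 0.0
```

Request:
servo_tool([
  [[0,0,0],[0,0,0.1],1],
  [[0,0,0],[0,0,0.2],1],
  [[0,0,0],[0.02,-0.08,0.3],1],
  [[0,0,0],[0.05,-0.2,0.4],1],
  [[0,0,0],[0.063,-0.252,0.4],1],
  [[0,0,0],[0.063,-0.252,0.4],1],
  [[0,0,0],[0.063,-0.252,0.4],1],
  [[0,0,0],[0.063,-0.252,0.4],1],
])

```text
t: 10.22
position: [0.5564, -0.0515, 0.1775]
tool_rot: [[-0.253, 0.967, -0.002], [0.967, 0.253, 0.001], [0.001, -0.002, -1.0]]
force: [-0.2, 0.2, -0.4]
opening: 0.0005
finger_force: 0.0
```

```bash
python3 chk.py w7
```

```text
10.2167 [ 0.55638351 -0.05153783  0.17752886] [-0.16466511  0.17666153 -0.35093119]
wheel_hub 0.73 [ 0.613 -0.012  0.023] counter xy [0.    0.002]
rib_tip 0.61 [0.596 0.048 0.033] counter xy [-0.001  0.064]
pointer_tip 0.9 [0.595 0.054 0.033] counter xy [-0.001  0.071]
pointer_tip 0.31 [ 0.604 -0.01   0.033] counter xy [-0.008  0.007]
```

View pics/w7.png

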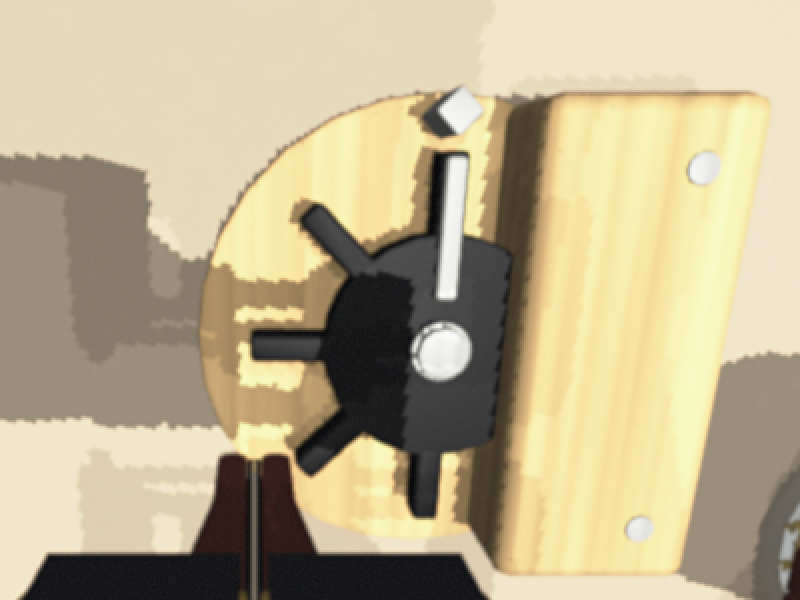

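The rib tip at (455,155) points at the pointer at (458,108). The counter has not moved and the gripper is clear of everything, so I'm handing in.

```bash
python3 -c "
from workcell import robot
print(robot.finish_job())"
```

```text
the job is handed in; nothing more can be done
None
```

The wooden counter's wheel was flicked three clicks and the steel rib rests at the pointer; the counter stayed where it was, the mug, salt shaker and tumbler were not touched, and the job was handed in at about 10 s.

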